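# Home the shelf board and swing its keeper over

### The arm

A 7-joint arm with a two-finger parallel gripper is mounted at the origin on the work surface. World frame = base frame: x ahead of the robot, y to its left, z up, the work surface at z = 0. Lengths are in m, angles in rad, forces in N, time in s.
With the tool pointing down it reaches from about 0.35 to 0.9 m from the base axis. Payload 8.1 kg.
Tool frame: the origin (TCP) lies midway between the tips of the shut fingers; the grasp point (between the pads) lies 19 mm behind it; z points along the fingers, x is the direction in which the jaws open and shut, and the axes are right-handed (so a half turn about z gives the same grasp; the last joint's range is limited). The gripper opens to 92 mm and grips with 3 to 60 N. Pads are 19 mm wide; open, the fingers measure 130 mm over their backs; the gripper's body (75 mm by 190 mm) begins 47 mm behind the grasp point.
Start: joints at [1.083, 0.434, 0.025, 1.573, -0.012, 1.134, -0.075], TCP at [0.235, -0.579, 0.227] pointing down, gripper open.
Joint ranges: [-2.62, 2.62], [-0.44, 2.09], [-1.27, 1.32], [0.08, 2.57], [-1.32, 4.46], [0.12, 2], [-2.74, 2.74]. Speed limits (rad/s): [2.22, 2.22, 3.01, 3.01, 3.14, 3.14, 3.14].

### API

Orientations are given as a rotation vector (axis times angle).
In Python, from cell import arm gives the robot as it stands. The module is installed in compiled form; this text tells all that it offers.
- The arm moves only by the tool play_rows, never from a script. Its argument "motion" is a list of rows, each a list of 7 numbers: the gripper's target within -1 to 1 (fully open at 1, half-way at 0, shut at -1), then the shift along the tool's x, y, z in mm, then the turn, a rotation vector about the tool's x, y, z in rad. In form: [[claw, tx, ty, tz, ax, ay, az], ...]. A call has 1 to 10 rows; each row is the pose to reach, as a shift and turn from the pose measured when the call began, along the tool's axes at that moment; what a row does not reach only later rows make up. A row lasts 1/10 s, in which the tool goes at most 50 mm and 8.59 degrees, less where a joint would pass 70% of its speed; a pose out of reach is approached as far as the arm can. A call with a gripper value outside its range is refused whole. The fingers move at their own pace and stop on an object; "force" is the grip in N (left out, the last holds). Time passes only in rows, so rows that repeat a pose let the fingers close. It gives the time, the measured TCP pose, the force and the opening at its end, in the units of the state.
- arm.observe(): the state, without advancing time (a new reading comes with each control period).
- arm.get_image(name): name is "scene" or "top"; returns a dict with "img" (400x640x3 uint8, blue, green, red), "depth" (400x640 float32, m along the optical axis (not along the pixel's ray), 0 where there is no reading), "K" (3x3 intrinsics, pixels), "k1" (the pictures are not rectified: a ray, as slopes to the right and down, at radius r is drawn at 1 + k1 r^2 times it, then the intrinsics apply), "rvec" (rotation vector, rad) and "tvec" (3), from world to camera coordinates, as OpenCV has them. Camera axes: x right, y down, z forward; pixel columns grow to the right and rows downward; lengths in m; the calibration is good to about 2 mm. A picture is of the moment at which its call begins.
- arm.sign_off(): hands the job in, once; it reports no verdict.
Trained networks look in a picture, given as the dict that the camera call returned (one of the last four; its "shot" number tells which), for a name from the list of things; names that differ only in an ending like _2 or _b are one class to them, and where a whole thing is asked for, a point or a joint stands for the part that bears it (a point fixed in the world has none). Each returns a list of dicts, best first, with "score" (0 to 1); they miss things now and then, are a little off and sometimes report something else, mostly with a low value. They report only what shows in the picture. A call takes as long as a camera call.
- arm.look_for(picture, query): "box" ([left, top, width, height] as shares, 0 to 1, of the picture: columns of its width, rows of its height, round what is visible of it).
The state is a dict: "clock": time; "joints": joint angles; "dq": joint speeds; "joint_efforts": joint torques, N m; "position": TCP position; "ee_rot": TCP orientation; "force": force on the tool from outside, world axes, zero at the start; "ft_torque": the same for the moment, N m; "width": opening from 0.0 (shut) to 1.0 (fully open).
Only numpy, scipy, OpenCV 4.12 (cv2) and the standard library are available. Lean on these libraries where they do the work, as an engineer would, in place of code of your own. Each camera call takes 0.05 s, during which the arm holds its last target. There are 200 camera calls.

### The job

With a fingertip, gently push the plywood shelf board along the rails of the bench rack, from its free edge at the open end of the rack, until you feel its battens drop into the locating notches and it lies flat on both rails. Then push the steel keeper by its upright pin round until it lies square across the board, and take your hand away. Do not pinch, lift or ram the board, and leave the parts lying around where they are.

Things in the scene. Friction and masses are not known exactly. Their poses are not given: they have to be found in the camera images.
- rack: Low bench rack, fixed, 400 mm long, turned up to 0.35 rad. Origin on the table under its middle; +y along the rails, the way to push the board; -x the side nearer the robot; z up. Two dark steel rails 20 mm wide at x = -77 and 77 mm, tops at z = 60; outside them grey guides, inner faces at x = -87 and 87, tops at z = 74. Open between the rails (134 mm) and at both ends, down to the 8 mm base.
- notches (a point): Middle of the notched place, at rail-top level (rack x = 0, y = 100, z = 60 mm): the board's origin comes here when it has dropped home. Each rail has two notches, 21 mm long and 10 mm deep, 68 mm before and behind this point along the rack's y. Their walls then stop the board hard, with 3.5 mm of play either way.
- shelf_board: Loose plywood board on the rails, 170 mm across (x), 160 along the rails (y), 15 thick, 0.3 to 0.6 kg. Origin: centre of the plank's underside; axes as the rack's. Two battens under it, 14 mm long, 8 deep, full width, centred 68 mm either side of the origin along y. Rides on them at z = 68 mm (top 83), starts at rack y = 0 to 45; slides with 1 to 5 N; drops 8 mm into the notches (z = 60, top 75).
- board_edge (a point): Middle of the top edge of the board's free end, the one to push on, facing the rack's open end (-y). The end face goes down 15 mm from here; past it is open space between the rails for a fingertip. A finger still leaning on this end can keep it from dropping until it draws back.
- keeper (a joint): Angle of the keeper bar, rad. 0: parallel to the rails, pointing to -y, beside the board; negative: swung out from the rack; grows anticlockwise from above; 1.57: square across the board, as wanted; stop at 1.60. Starts at -0.4 to 0.05, stays where left, 1 N at the pin turns it. Bar 16 mm wide, 6 thick, reaching 70 from the pivot, underside at z = 79 mm: it cannot pass over a board that has not dropped.
- keeper_pivot (a point): On the keeper's upright pivot axis, level with the bar's top face (z = 85 mm), at x = -105, y = 140 mm in the rack.
- keeper_pin (a point): Top of the keeper's upright steel pin, the place to push: 10 mm in diameter, stands 28 mm above the bar (z = 85 to 113 mm), 55 mm from the pivot axis.
- bearing: Bystander: steel bearing ring, 52 mm across, 16 mm high, lying on the rack's base between the rails. Origin: centre of underside.
- piston: Bystander: upright aluminium piston, 60 mm across, 62 mm high, on the table beside the rack's near side. Origin: centre of underside.
- gear: Bystander: steel gear with hub, 83 mm across, 34 mm high, on the table beside the rack's far side. Origin: centre of underside.
- jar: Bystander: amber glass jar, 64 mm across, 85 mm high, to the left. Origin: centre of underside.
- mug: Bystander: white mug, 80 mm across, 90 mm high, to the left. Origin: centre of underside.
- wrench: Bystander: steel wrench 200 mm long, lying to the right.
- hammer: Bystander: hammer lying to the right.

How it is judged:
On the way, in this order (a step that is already met when the one before it is completed fails the run):
1. the board has dropped into its notches and lies flat, with the keeper not yet over it (z of shelf_board in the frame of rack between 0.057 and 0.0625 m and y of shelf_board in the frame of rack between 0.093 and 0.107 m and angle between shelf_board's own z axis and vertical below 0.025 rad and value of joint keeper below 0.5 rad), for 0.2 s.
2. the keeper lies across the seated board (z of shelf_board in the frame of rack between 0.057 and 0.0625 m and y of shelf_board in the frame of rack between 0.093 and 0.107 m and angle between shelf_board's own z axis and vertical below 0.025 rad and value of joint keeper above 1.37 rad), for 0.2 s.
At the end, for the whole second after the job is handed in: The board lies flat (within 0.025 rad) on both rails with its battens in the notches (origin 57 to 62.5 mm above the table, within 7 mm of y = 100 mm in the rack), at rest, and the keeper is turned to at least 1.37 rad, across the board (all of step 2 and linear speed of shelf_board below 0.01 m/s and velocity of joint keeper between -0.05 and 0.05 rad/s); the robot touches nothing.
It fails at once if the board is lifted or tipped up off the rails (z of shelf_board in the frame of rack above 0.083 m or angle between shelf_board's own z axis and vertical above 0.2 rad).
It fails at once if the board is rammed: more than 40 N from the fingers (contact force between the fingers and shelf_board above 40 N).
It fails at once if a bystander is displaced by more than 25 mm (distance of any of bearing, piston, gear, jar, mug, wrench, hammer from where it was at the start of the episode above 0.025 m).
It also fails if it takes over 58 s, if anything falls off the work surface, if the arm or the gripper's body presses on something with over 40 N, if the wrist force passes 120 N, or if a joint passes its speed limit or range.

## Working session

There is one attempt and no reset: what is moved stays moved. The work goes in short steps, Python scripts to look and compute and a tool call to move; the robot and the scene stay as the last step left them, time stands still between calls to the robot, and variables do not carry over. Pictures are saved under pics/ and viewed, on a budget of 10 in all, crops included, one or two more only if the job needs it, and the job is handed in when it is done.

Besides the shell and the picture viewer there is one more tool, called after ">>>" by a JSON object that holds its "fn" and its "kwargs". play_rows: Moves the arm, as the interface text tells. Its arguments: {"type":"object","properties":{"motion":{"type":"array"},"force":{"type":"number"}},"required":["motion"]}

```bash
mkdir -p pics; cat > h.py <<'E'
import numpy as np, cv2
from scipy.spatial.transform import Rotation as R
from cell import arm
def w(p):
    """world xyz map for a picture"""
    K,k1=p["K"],p["k1"];d=p["depth"];H,W=d.shape
    u,v=np.meshgrid(np.arange(W),np.arange(H))
    xd=(u-K[0,2])/K[0,0];yd=(v-K[1,2])/K[1,1];x,y=xd.copy(),yd.copy()
    for _ in range(10):
        s=1+k1*(x*x+y*y);x,y=xd/s,yd/s
    c=np.stack([x*d,y*d,d],-1)-np.ravel(p["tvec"])
    m=c@R.from_rotvec(np.ravel(p["rvec"])).as_matrix()
    m[d==0]=np.nan
    return m
def px(p,P):
    Rm=R.from_rotvec(np.ravel(p["rvec"])).as_matrix();c=Rm@np.array(P)+np.ravel(p["tvec"])
    x,y=c[:2]/c[2];s=1+p["k1"]*(x*x+y*y)
    return p["K"][0,0]*x*s+p["K"][0,2],p["K"][1,1]*y*s+p["K"][1,2]
def st():
    o=arm.observe()
    print("t",round(o["clock"],2),"pos",np.round(o["position"],4),"rot",np.round(o["ee_rot"],3),"F",np.round(o["force"],1),"w",round(o["width"],2))
    return o
E
python3 - <<'E'
from h import *
o=st();print(np.round(R.from_rotvec(o["ee_rot"]).as_matrix(),2))
for n in["top","scene"]:
    p=arm.get_image(n);cv2.imwrite(f"pics/{n}0.png",p["img"]);m=w(p)
    print(n,np.round(R.from_rotvec(np.ravel(p["rvec"])).as_matrix(),2).tolist(),np.ravel(p["tvec"]))
    for q in["rack","shelf_board","board_edge","keeper_pivot","keeper_pin","keeper","piston","bearing","gear"]:
        for r in arm.look_for(p,q)[:2]:
            b=np.array(r["box"])*[640,400,640,400];c=b[:2]+b[2:]/2
            print(q,round(r["score"],2),np.round(b),np.round(m[int(c[1]),int(c[0])],3))
E
```

```text
t 0.0 pos [ 0.2344 -0.5788  0.2259] rot [-2.604e+00  1.755e+00  2.000e-03] F [-0.  -0.3 -0.3] w 1.0
[[ 0.38 -0.93 -0.  ]
 [-0.93 -0.38  0.  ]
 [-0.    0.   -1.  ]]
top [[-0.01, -1.0, 0.01], [-0.99, 0.01, -0.1], [0.1, -0.01, -0.99]] [-0.03333198  0.57682583  1.14541169]
rack 0.62 [222. 151. 153.  81.] [0.594 0.026 0.082]
rack 0.53 [459. 145.  30.  91.] [ 0.603 -0.471 -0.001]
shelf_board 0.76 [249. 156.  64.  71.] [0.593 0.071 0.085]
board_edge 0.77 [252. 154.  62.  69.] [0.601 0.065 0.085]
board_edge 0.74 [308. 123.  26.  24.] [ 0.757 -0.037  0.034]
keeper_pivot 0.92 [221. 150. 153.  86.] [0.591 0.028 0.082]
keeper_pin 0.62 [241. 223.  28.   8.] [0.499 0.139 0.083]
keeper 0.49 [238. 223.  29.   9.] [0.499 0.146 0.085]
piston 0.58 [332. 245.  22.  22.] [ 0.423 -0.09   0.062]
bearing 0.6 [329. 180.  23.  20.] [ 0.604 -0.09   0.01 ]
gear 0.8 [310. 123.  26.  30.] [ 0.75  -0.043  0.031]
gear 0.71 [220. 149. 154.  84.] [0.593 0.028 0.083]
scene [[0.62, 0.79, 0.01], [0.6, -0.46, -0.66], [-0.51, 0.42, -0.75]] [-0.35512662 -0.27183865  1.9107799 ]
rack 0.74 [300. 220.  16.  19.] [ 0.592 -0.085  0.006]
rack 0.67 [273. 170. 123.  86.] [ 0.638 -0.008  0.087]
shelf_board 0.85 [316. 171.  63.  53.] [0.611 0.072 0.085]
board_edge 0.29 [355. 113.  25.  31.] [0.375 0.377 0.084]
keeper_pivot 0.98 [271. 168. 124.  91.] [ 0.63  -0.01   0.082]
keeper_pin 0.4 [337. 165.  15.  10.] [0.499 0.152 0.085]
keeper 0.42 [337. 168.  18.   9.] [0.455 0.204 0.002]
piston 0.76 [274. 184.  20.  19.] [ 0.447 -0.082  0.065]
bearing 0.41 [301. 223.  16.  15.] [ 0.598 -0.089  0.01 ]
gear 0.91 [338. 243.  22.  22.] [ 0.764 -0.044  0.022]
gear 0.21 [357. 116.  27.  28.] [0.382 0.381 0.082]
```

```bash
python3 - <<'E'
from h import *
p=arm.get_image("top");m=w(p)
c=p["img"][110:290,200:400];cv2.imwrite("pics/c1.png",cv2.resize(c,None,fx=4,fy=4,interpolation=cv2.INTER_CUBIC)[:600])
x,y,z=m[...,0],m[...,1],m[...,2]
reg=(x>.42)&(x>.35)&(x<.75)&(y>-.25)&(y<.3)
for n,lo,hi in[("board",.078,.09),("guide",.069,.079),("rails",.054,.066),("base",.004,.013)]:
    k=(reg&(z>lo)&(z<hi)).astype(np.uint8)
    nn,l,s,_=cv2.connectedComponentsWithStats(k,connectivity=8)
    for i in range(1,nn):
        if s[i,4]<40: continue
        P=m[l==i][:,:2].astype(np.float32);r=cv2.minAreaRect(P*1000)
        print(n,s[i,4],"z",round(float(np.median(z[l==i])),4),"c",np.round(r[0]),"size",np.round(r[1]),"ang",round(r[2],1))
E
```

```text
board 3782 z 0.0831 c [601.  71.] size [160. 175.] ang 84.2
board 150 z 0.0853 c [501. 147.] size [78. 16.] ang 80.2
guide 42 z 0.0741 c [702. 186.] size [62.  5.] ang 85.1
guide 125 z 0.0738 c [688.  52.] size [199.   5.] ang 84.0
guide 88 z 0.0736 c [ 671. -116.] size [127.   5.] ang 84.1
guide 245 z 0.074 c [510.  36.] size [399.   8.] ang 84.3
rails 68 z 0.0604 c [692. 206.] size [25. 21.] ang 84.9
rails 93 z 0.0597 c [688. 166.] size [39. 21.] ang 80.5
rails 481 z 0.06 c [662. -97.] size [163.  22.] ang 84.3
rails 62 z 0.0595 c [539. 223.] size [21. 19.] ang 86.7
rails 85 z 0.0601 c [534. 172.] size [38. 19.] ang 88.2
rails 434 z 0.0599 c [509. -82.] size [164.  19.] ang 84.4
rails 213 z 0.0619 c [435. -82.] size [59. 29.] ang 89.6
base 1004 z 0.0083 c [618. 195.] size [ 66. 137.] ang 84.8
base 2363 z 0.008 c [589. -91.] size [168. 137.] ang 84.2
base 156 z 0.0081 c [507.  55.] size [238.   6.] ang 84.1
base 63 z 0.0073 c [ 489. -115.] size [94.  6.] ang 83.7
```

View pics/c1.png

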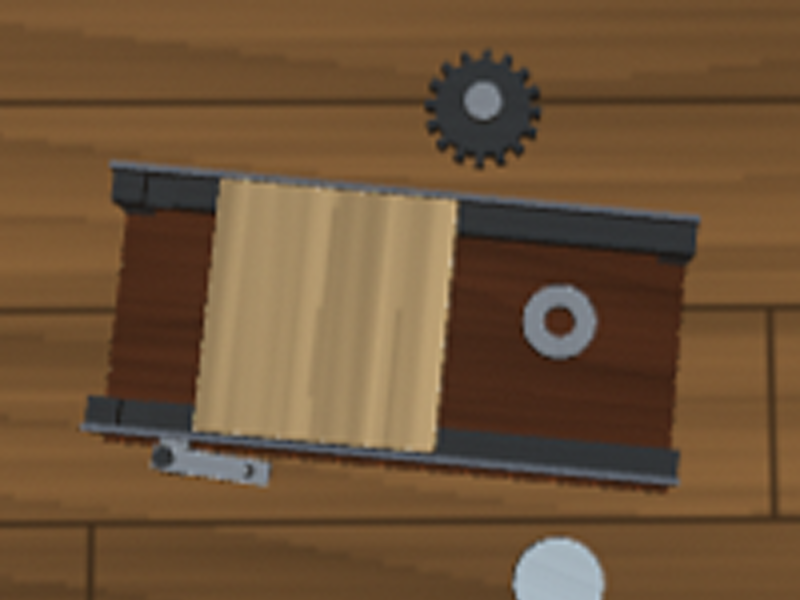

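```bash
cat >> h.py <<'E'
O=np.array([.599,.0275]);yaw=-.0993
ex=np.array([np.cos(yaw),np.sin(yaw)]);ey=np.array([-ex[1],ex[0]])
def rk(x,y,z): return np.r_[O+ex*x+ey*y,z]
def go(P,ang=yaw):
    """tool-frame shift (mm) and turn to reach world P, tool down, tool x at heading ang"""
    o=st();T=R.from_rotvec(o["ee_rot"]);G=R.from_matrix(np.array([[np.cos(ang),np.sin(ang),0],[np.sin(ang),-np.cos(ang),0],[0,0,-1]]))
    print("shift",np.round(T.inv().apply(P-o["position"])*1000,1),"turn",np.round((T.inv()*G).as_rotvec(),3),"to",np.round(P,3))
E
python3 -c "
from h import *
go(rk(0,-80,.2))"
```

```text
t 1.05 pos [ 0.2346 -0.5793  0.2267] rot [ 2.605 -1.756  0.   ] F [-0.3 -0.6 -0.4] w 1.0
shift [7.03827e+04 3.66659e+04 3.30000e+01] turn [ 0.    -0.    -1.087] to [ -7.332 -79.578   0.2  ]
```

```bash
python3 -c "
from h import *
go(rk(0,-.08,.2))"
```

```text
t 1.05 pos [ 0.2346 -0.5793  0.2267] rot [ 2.605 -1.756  0.   ] F [-0.3 -0.6 -0.4] w 1.0
shift [-354.9 -528.3   26.7] turn [ 0.    -0.    -1.087] to [ 0.591 -0.052  0.2  ]
```

>>> {"fn": "play_rows", "kwargs": {"motion": [[-1,-36,-53,3,0,0,-0.11],[-1,-62,-92,5,0,0,-0.22],[-1,-88,-131,7,0,0,-0.33],[-1,-114,-170,9,0,0,-0.44],[-1,-140,-209,11,0,0,-0.55],[-1,-166,-248,13,0,0,-0.66],[-1,-192,-287,15,0,0,-0.77],[-1,-218,-326,17,0,0,-0.88],[-1,-244,-365,19,0,0,-0.99],[-1,-260,-390,21,0,0,-1.087]]}}

```text
clock: 2.05
position: [0.5004, -0.1882, 0.2061]
ee_rot: [-3.137, 0.143, -0.002]
force: [-0.3, -0.9, -0.4]
width: 0.177
```

```bash
python3 -c "
from h import *
go(rk(0,-.08,.2))"
```

```text
t 2.05 pos [ 0.5004 -0.1882  0.2061] rot [-3.137e+00  1.430e-01 -2.000e-03] F [-0.3 -0.9 -0.4] w 0.18
shift [  77.9 -143.8    6.3] turn [-0.001 -0.001  0.008] to [ 0.591 -0.052  0.2  ]
```

>>> {"fn": "play_rows", "kwargs": {"motion": [[-1,23,-43,2,0,0,0],[-1,46,-86,4,0,0,0],[-1,68,-125,6,0,0,0],[-1,78,-144,10,0,0,0.008],[-1,78,-144,45,0,0,0.008],[-1,78,-144,80,0,0,0.008],[-1,78,-144,110,0,0,0.008],[-1,78,-144,130,0,0,0.008],[-1,78,-144,135,0,0,0.008],[-1,78,-144,135,0,0,0.008]]}}

```text
clock: 3.05
position: [0.5911, -0.0518, 0.071]
ee_rot: [-3.137, 0.156, -0.0]
force: [0.2, -0.1, -0.2]
width: 0.008
```

```bash
python3 - <<'E'
from h import *
go(rk(0,-.046,.071))
p=arm.get_image("top");cv2.imwrite("pics/c2.png",cv2.resize(p["img"][110:290,200:400],None,fx=4,fy=4)[:600])
E
```

```text
t 3.05 pos [ 0.5911 -0.0518  0.071 ] rot [-3.137  0.156 -0.   ] F [ 0.2 -0.1 -0.2] w 0.01
shift [ -0.  -33.7   0. ] turn [-0.001 -0.    -0.   ] to [ 0.594 -0.018  0.071]
```

View pics/c2.png

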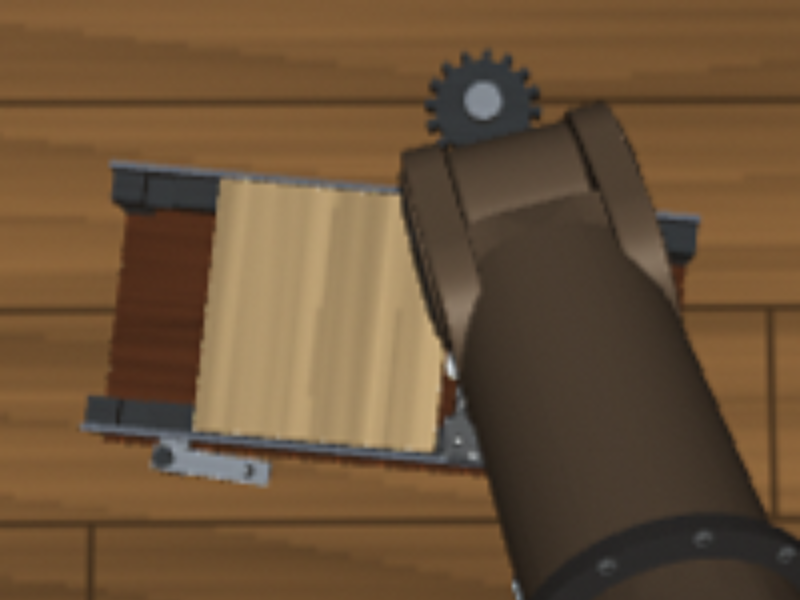

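>>> {"fn": "play_rows", "kwargs": {"motion": [[-1,0,-10,0,0,0,0],[-1,0,-20,0,0,0,0],[-1,0,-26,0,0,0,0],[-1,0,-29,0,0,0,0],[-1,0,-31,0,0,0,0],[-1,0,-33,0,0,0,0],[-1,0,-35,0,0,0,0],[-1,0,-37,0,0,0,0],[-1,0,-39,0,0,0,0],[-1,0,-41,0,0,0,0]]}}

```text
clock: 4.1
position: [0.596, -0.0113, 0.0721]
ee_rot: [-3.137, 0.157, -0.004]
force: [-0.6, -4.4, 3.3]
width: 0.001
```

>>> {"fn": "play_rows", "kwargs": {"motion": [[-1,0,-3,1,0,0,0],[-1,0,-7,1,0,0,0],[-1,0,-11,1,0,0,0],[-1,0,-15,1,0,0,0],[-1,0,-19,1,0,0,0],[-1,0,-23,1,0,0,0],[-1,0,-27,1,0,0,0],[-1,0,-31,1,0,0,0],[-1,0,-34,1,0,0,0],[-1,0,-36,1,0,0,0]]}}

```text
clock: 5.1
position: [0.5996, 0.0251, 0.0711]
ee_rot: [-3.137, 0.156, -0.003]
force: [-0.7, -0.9, -1.1]
width: 0.006
```

```bash
cat >> h.py <<'E'
def board():
    p=arm.get_image("top");m=w(p);x,y,z=[m[...,i] for i in range(3)]
    q=(m[...,:2]-O);X,Y=q@ex,q@ey
    for b in arm.look_for(p,"shelf_board")[:1]: print("net",np.round(b["box"],3),b["score"])
    k=(abs(X)<.084)&(Y>-.05)&(Y<.19)&(z>.066)&(z<.095)
    # leading edge only: board strip up to the arm
    for s in(-.06,0,.06):
        kk=k&(abs(X-s)<.01)
        print("x",s,"lead edge y",np.round(np.nanpercentile(Y[kk],99),4),"top z",np.round(np.nanmedian(z[kk&(Y>.13)]),4),"z at Y .05-.08",np.round(np.nanmedian(z[kk&(Y>.05)&(Y<.08)]),4))
    return p,m
E
python3 -c "
from h import *
go(rk(0,.0105,.071));board();o=st();print((o['position'][:2]-O)@ey)"
```

```text
t 5.1 pos [0.5996 0.0251 0.0711] rot [-3.137e+00  1.560e-01 -3.000e-03] F [-0.7 -0.9 -1.1] w 0.01
shift [ -0.8 -12.8   0.1] turn [-0.001 -0.002 -0.   ] to [0.6   0.038 0.071]
net [0.358 0.393 0.075 0.162] 0.72
x -0.06 lead edge y 0.167 top z 0.0833 z at Y .05-.08 0.0833
x 0 lead edge y 0.1675 top z 0.0829 z at Y .05-.08 nan
x 0.06 lead edge y 0.1679 top z 0.083 z at Y .05-.08 nan
t 5.2 pos [0.5997 0.0253 0.0712] rot [-3.136  0.156 -0.004] F [-0.3 -0.1 -0.4] w 0.0
-0.0021110551937496723
  return np.nanmean(a, axis, out=out, keepdims=keepdims)
```

>>> {"fn": "play_rows", "kwargs": {"motion": [[-1,0,-2,0,0,0,0],[-1,0,-4,0,0,0,0],[-1,0,-5,0,0,0,0],[-1,0,-6,0,0,0,0],[-1,0,-7,0,0,0,0],[-1,0,-8,0,0,0,0],[-1,0,-9,0,0,0,0],[-1,0,-10,0,0,0,0],[-1,0,-11,0,0,0,0]]}}

```text
clock: 6.1
position: [0.6008, 0.0361, 0.0712]
ee_rot: [-3.137, 0.156, -0.004]
force: [-1.2, -2.9, 0.2]
width: 0.006
```

```bash
python3 -W ignore -c "
from h import *
board();o=st();print((o['position'][:2]-O)@ey)"
```

```text
net [0.354 0.389 0.071 0.16 ] 0.91
x -0.06 lead edge y 0.178 top z 0.0751 z at Y .05-.08 0.0753
x 0 lead edge y 0.1785 top z 0.075 z at Y .05-.08 nan
x 0.06 lead edge y 0.1789 top z 0.0754 z at Y .05-.08 nan
t 6.2 pos [0.6009 0.0364 0.0712] rot [-3.136  0.156 -0.004] F [-0.2 -1.7  0.9] w 0.0
0.009064439412831648
```

>>> {"fn": "play_rows", "kwargs": {"motion": [[-1,0,2,0,0,0,0],[-1,0,10,0,0,0,0],[-1,0,25,0,0,0,0],[-1,0,30,-30,0,0,0],[-1,0,35,-70,0,0,0],[-1,0,50,-100,0,0,0],[-1,0,80,-100,0,0,0],[-1,0,110,-100,0,0,0],[-1,0,125,-100,0,0,0],[-1,0,125,-100,0,0,0]]}}

```text
clock: 7.2
position: [0.5875, -0.0918, 0.1707]
ee_rot: [-3.137, 0.163, -0.003]
force: [0.3, 0.4, -0.2]
width: 0.005
```

```bash
python3 -W ignore - <<'E'
from h import *
p,m=board();x,y,z=[m[...,i] for i in range(3)];q=m[...,:2]-O;X,Y=q@ex,q@ey
k=(abs(X)<.078)&(Y>.03)&(Y<.17)&(z>.06)&(z<.1);A=np.c_[X[k],Y[k],np.ones(k.sum())]
print("plane tilt,z",np.linalg.lstsq(A,z[k],rcond=None)[0],"trail edge",np.percentile(Y[(abs(X)<.05)&(z>.068)&(z<.09)&(Y>-.03)&(Y<.2)],[1,99]))
k=(X<-.096)&(X>-.2)&(Y>.04)&(Y<.22)&(z>.08)&(z<.09)
r=cv2.minAreaRect((np.c_[X[k],Y[k]]*1000).astype(np.float32));print("bar rack mm",r)
k=(X<-.094)&(X>-.2)&(Y>.04)&(Y<.22)&(z>.095)&(z<.125);print("pin px",k.sum(),X[k],Y[k],z[k])
cv2.imwrite("pics/c3.png",cv2.resize(p["img"][110:290,200:400],None,fx=4,fy=4)[:600])
E
```

```text
net [0.356 0.391 0.104 0.17 ] 0.56
x -0.06 lead edge y 0.1786 top z 0.0755 z at Y .05-.08 0.0751
x 0 lead edge y 0.178 top z 0.0753 z at Y .05-.08 0.0751
x 0.06 lead edge y 0.1778 top z 0.0753 z at Y .05-.08 0.0754
plane tilt,z [0.00028355 0.00131706 0.07494637] trail edge [0.02127369 0.17815641]
bar rack mm ((-109.0831527709961, 108.87889862060547), (77.80455780029297, 15.936810493469238), 85.83638000488281)
pin px 15 [-0.10806116 -0.10775267 -0.10744922 -0.11084631 -0.11054546 -0.11032459
 -0.11008342 -0.10956208 -0.11336089 -0.11312392 -0.11284753 -0.11261876
 -0.11200651 -0.11531684 -0.11486947] [0.08607399 0.08393129 0.08174332 0.08822738 0.08609249 0.08348187
 0.08098707 0.08000461 0.08806277 0.08555635 0.08329565 0.08072883
 0.0804468  0.08349626 0.08240538] [0.1156384  0.11282084 0.11023497 0.11640407 0.11359123 0.11408959
 0.11375996 0.10221134 0.11565539 0.11545092 0.11347545 0.11366473
 0.09689804 0.11007967 0.09942658]
```

View pics/c3.png

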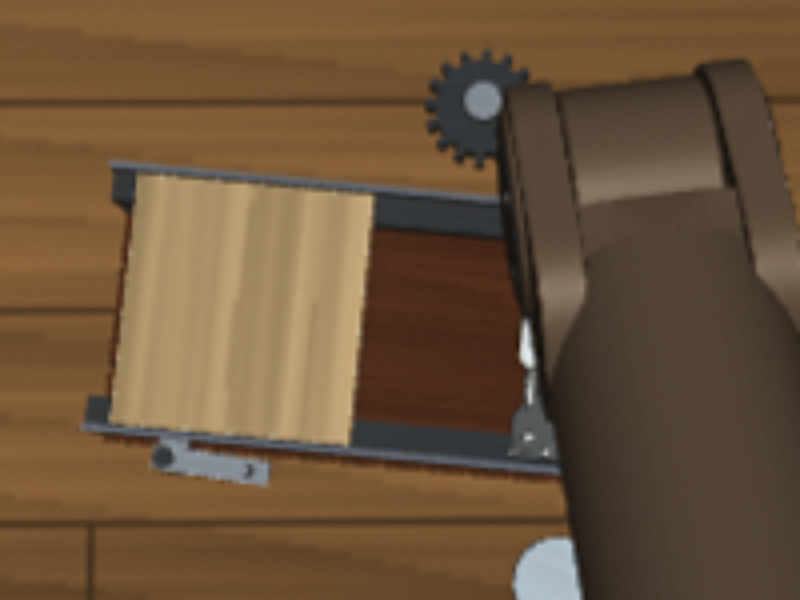

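```bash
python3 -c "
from h import *
go(rk(-.1355,.0603,.15),yaw-.785);print(arm.observe()['joints'])"
```

```text
t 7.3 pos [ 0.5881 -0.0874  0.1708] rot [-3.135e+00  1.560e-01 -3.000e-03] F [ 0.6 -0.  -0.1] w 0.0
shift [-136.1 -175.7   21. ] turn [-0.003 -0.001  0.785] to [0.47  0.101 0.15 ]
[ 0.33129995  0.46866233 -0.38574185  1.6967623   0.19903448  1.01288527
 -0.22153031]
```

>>> {"fn": "play_rows", "kwargs": {"motion": [[-1,-20,-25,0,0,0,0.1],[-1,-45,-55,0,0,0,0.22],[-1,-70,-85,0,0,0,0.34],[-1,-95,-115,0,0,0,0.46],[-1,-115,-145,5,0,0,0.58],[-1,-130,-167,10,0,0,0.7],[-1,-136,-176,20,0,0,0.785],[-1,-136,-176,45,0,0,0.785],[-1,-136,-176,70,0,0,0.785],[-1,-136,-176,76,0,0,0.785]]}}

```text
clock: 8.3
position: [0.4683, 0.1029, 0.093]
ee_rot: [-2.841, 1.339, 0.004]
force: [0.7, 0.4, 0.6]
width: 0.005
```

```bash
python3 - <<'E'
from h import *
go(rk(-.1355,.0603,.094),yaw-.785)
o=arm.observe();T=R.from_rotvec(o["ee_rot"])
for th in np.r_[-.07,np.arange(.1,1.6,.1),1.57]:
    P=rk(-.1068+.055*np.sin(th)-.0103,.1398-.055*np.cos(th)-.0103,.094)
    print(round(th,2),np.round(T.inv().apply(P-o["position"])*1000,1))
p=arm.get_image("top");cv2.imwrite("pics/c4.png",cv2.resize(p["img"][130:280,200:400],None,fx=4,fy=4))
p=arm.get_image("scene");cv2.imwrite("pics/s4.png",cv2.resize(p["img"][120:260,260:440],None,fx=4,fy=4))
E
```

```text
t 8.3 pos [0.4683 0.1029 0.093 ] rot [-2.841  1.339  0.004] F [0.7 0.4 0.6] w 0.01
shift [ 2.7 -0.2 -1. ] turn [-0.     0.003  0.003] to [0.47  0.101 0.094]
-0.07 [  2.9 -20.6  -1. ]
0.1 [  9.4 -27.3  -1. ]
0.2 [ 12.7 -31.7  -1. ]
0.3 [ 15.5 -36.4  -1. ]
0.4 [ 17.9 -41.4  -1. ]
0.5 [ 19.7 -46.6  -1.1]
0.6 [ 21.  -51.9  -1.1]
0.7 [ 21.8 -57.4  -1.1]
0.8 [ 22.  -62.9  -1.1]
0.9 [ 21.7 -68.3  -1.1]
1.0 [ 20.8 -73.8  -1.1]
1.1 [ 19.4 -79.1  -1. ]
1.2 [ 17.4 -84.2  -1. ]
1.3 [ 15.  -89.2  -1. ]
1.4 [ 12.  -93.8  -1. ]
1.5 [  8.7 -98.1  -1. ]
1.57 [   6.1 -101.    -1. ]
```

View pics/s4.png

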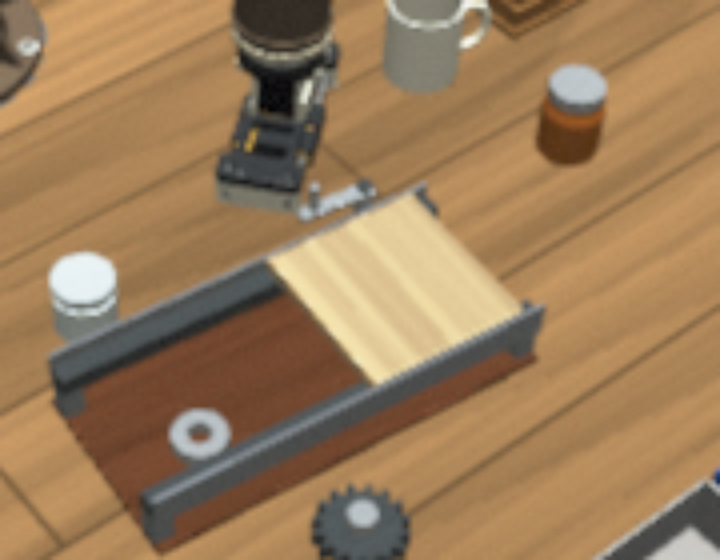

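>>> {"fn": "play_rows", "kwargs": {"motion": [[-1,2,-10,-1,0,0,0],[-1,3,-18,-1,0,0,0],[-1,6,-24,-1,0,0,0],[-1,9,-27,-1,0,0,0],[-1,13,-32,-1,0,0,0],[-1,15,-36,-1,0,0,0],[-1,18,-41,-1,0,0,0],[-1,20,-47,-1,0,0,0],[-1,21,-52,-1,0,0,0],[-1,22,-57,-1,0,0,0]]}}

```text
clock: 9.4
position: [0.5278, 0.1222, 0.0954]
ee_rot: [-2.839, 1.34, 0.002]
force: [-1.4, -1.5, -0.7]
width: 0.003
```

```bash
python3 - <<'E'
from h import *
st()
o=arm.observe();T=R.from_rotvec(o["ee_rot"])
for th in np.r_[np.arange(.7,1.6,.1),1.57,1.59]:
    P=rk(-.1068+.055*np.sin(th)-.0103,.1398-.055*np.cos(th)-.0103,.094)
    print(round(th,2),np.round(T.inv().apply(P-o["position"])*1000,1))
p=arm.get_image("scene");cv2.imwrite("pics/s5.png",cv2.resize(p["img"][120:260,260:440],None,fx=4,fy=4))
E
```

```text
t 9.4 pos [0.5278 0.1222 0.0954] rot [-2.839e+00  1.340e+00  2.000e-03] F [-1.4 -1.5 -0.7] w 0.0
0.7 [-1.2  0.8  1.4]
0.8 [-1.  -4.7  1.4]
0.9 [ -1.3 -10.2   1.5]
1.0 [ -2.2 -15.6   1.5]
1.1 [ -3.6 -20.9   1.5]
1.2 [ -5.6 -26.1   1.5]
1.3 [ -8.  -31.    1.5]
1.4 [-11.  -35.6   1.5]
1.5 [-14.3 -40.    1.5]
1.57 [-17.  -42.8   1.5]
1.59 [-17.7 -43.6   1.5]
```

View pics/s5.png

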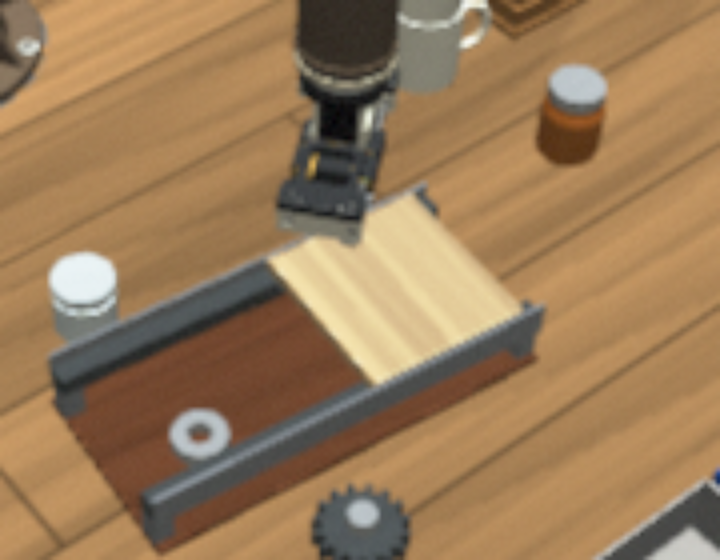

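>>> {"fn": "play_rows", "kwargs": {"motion": [[-1,-1,-4,1,0,0,0],[-1,-1,-9,1,0,0,0],[-1,-2,-14,1,0,0,0],[-1,-4,-20,1,0,0,0],[-1,-6,-26,1,0,0,0],[-1,-8,-31,1,0,0,0],[-1,-11,-35,1,0,0,0],[-1,-14,-38,1,0,0,0],[-1,-15,-40,1,0,0,0],[-1,-15,-40,1,0,0,0]]}}

```text
clock: 10.45
position: [0.5497, 0.1604, 0.0946]
ee_rot: [-2.839, 1.338, 0.001]
force: [0.0, -0.3, -0.3]
width: 0.008
```

```bash
cat >> h.py <<'E'
def keeper():
    for n in("top","scene"):
        p=arm.get_image(n);m=w(p);z=m[...,2];q=m[...,:2]-O;X,Y=q@ex,q@ey
        k=(X>-.125)&(X<-.02)&(Y>.06)&(Y<.17)&(z>.081)&(z<.0885)
        if k.sum()>20:
            r=cv2.minAreaRect((np.c_[X[k],Y[k]]*1000).astype(np.float32));print(n,k.sum(),"bar",np.round(r[0]),np.round(r[1]),round(r[2],1))
        cv2.imwrite(f"pics/k_{n}_{p['shot']}.png",cv2.resize(p["img"][120:260,220:400] if n=="top" else p["img"][120:260,260:440],None,fx=4,fy=4));print(p["shot"])
E
python3 -W ignore -c "
from h import *
st();keeper();board()"
```

```text
t 10.45 pos [0.5497 0.1604 0.0946] rot [-2.839e+00  1.338e+00  1.000e-03] F [ 0.  -0.3 -0.3] w 0.01
11
12
net [0.351 0.376 0.233 0.21 ] 0.7
x -0.06 lead edge y 0.0964 top z nan z at Y .05-.08 0.0751
x 0 lead edge y 0.1449 top z 0.0756 z at Y .05-.08 0.0755
x 0.06 lead edge y 0.1778 top z 0.0749 z at Y .05-.08 0.0752
```

>>> {"fn": "play_rows", "kwargs": {"motion": [[-1,0,5,0,0,0,0],[-1,0,20,-3,0,0,0],[-1,0,35,-25,0,0,0],[-1,0,45,-60,0,0,0],[-1,20,70,-90,0,0,0],[-1,40,110,-100,0,0,0],[-1,60,150,-100,0,0,0],[-1,80,180,-100,0,0,0],[-1,90,190,-100,0,0,0],[-1,90,190,-100,0,0,0]]}}

```text
clock: 11.65
position: [0.4595, -0.0337, 0.1942]
ee_rot: [-2.836, 1.346, -0.0]
force: [-0.0, 1.1, 0.1]
width: 0.005
```

```bash
python3 -W ignore -c "
from h import *
st();keeper();board()"; ls pics
```

```text
t 11.65 pos [ 0.4595 -0.0337  0.1942] rot [-2.836  1.346 -0.   ] F [-0.   1.1  0.1] w 0.01
top 138 bar [-75. 128.] [77. 66.] 5.3
14
scene 61 bar [-49. 134.] [ 85. 103.] 45.0
15
net [0.357 0.388 0.101 0.174] 0.72
x -0.06 lead edge y 0.1783 top z 0.0762 z at Y .05-.08 0.0749
x 0 lead edge y 0.178 top z 0.0751 z at Y .05-.08 0.075
x 0.06 lead edge y 0.1782 top z 0.0751 z at Y .05-.08 0.0751
c1.png
c2.png
c3.png
c4.png
k_scene_12.png
k_scene_15.png
k_top_11.png
k_top_14.png
s4.png
s5.png
scene0.png
top0.png
```

View pics/k_top_14.png

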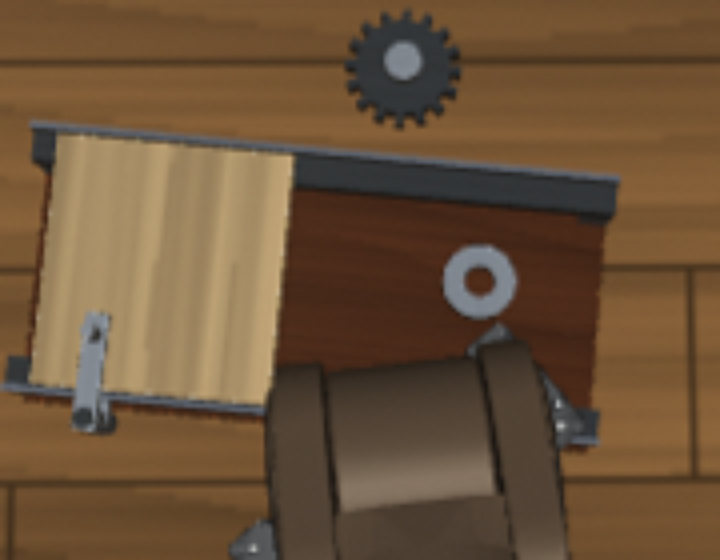

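```bash
python3 -W ignore - <<'E'
from h import *
p=arm.get_image("top");m=w(p);z=m[...,2];q=m[...,:2]-O;X,Y=q@ex,q@ey
k=((X>-.125)&(X<-.02)&(Y>.1)&(Y<.175)&(z>.081)&(z<.0885)).astype(np.uint8)
n,l,s,_=cv2.connectedComponentsWithStats(k,connectivity=8);i=1+s[1:,4].argmax()
P=(np.c_[X[l==i],Y[l==i]]*1000).astype(np.float32)
print(s[i,4],cv2.minAreaRect(P),cv2.fitLine(P,cv2.DIST_HUBER,0,.01,.01).ravel())
for q in["piston","gear","bearing"]:
    for r in arm.look_for(p,q)[:1]:
        b=np.array(r["box"])*[640,400,640,400];print(q,round(r["score"],2),np.round(b))
E
```

```text
145 ((-76.05073547363281, 138.81777954101562), (16.96333885192871, 77.60916900634766), 89.64462280273438) [ 9.9980038e-01 -1.9980261e-02 -7.5216011e+01  1.3810097e+02]
gear 0.89 [310. 121.  27.  29.]
bearing 0.7 [330. 183.  19.  18.]
```

```bash
python3 -c "
from h import *
st();arm.sign_off()"
```

```text
t 12.05 pos [ 0.4605 -0.03    0.1939] rot [-2.839e+00  1.337e+00  1.000e-03] F [ 0.5 -1.   0.1] w 0.01
the job is handed in; nothing more can be done
```

I pushed the board from its free edge with the shut fingertips until it dropped into the notches. After drawing back, I pushed the keeper round by its pin until it lay square across the board. I then backed the hand clear and handed the job in at 12 s.

**Board:** the last checks put its top at z ≈ 75 mm. Before the keeper was turned I measured a tilt of about 0.001 rad, and its centre at y ≈ 98 to 100 mm in the rack. Its front edge had not moved afterwards.

**Keeper:** the bar measured about 1.55 to 1.56 rad, past the 1.37 needed.

**Forces:** the readings I saw stayed below 6 N, but I only read them at the end of each move.

**Bystanders:** the gear and bearing were where they started. The arm hid the piston in the last picture, so I did not confirm it there. The hand never went near it below its height. I did not re-measure the jar, mug, wrench or hammer at the end.

**Disagreements:**
- My first automatic keeper-bar fits at the end (both cameras) were spoiled by stray pixels. I repeated the fit on the cleaned-up bar region in the top view, and it agreed with the picture.
- The measured pivot was about 2 mm off its nominal x, within the calibration error.

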